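# Free the sprung cap from a ball-stitching stand

### The job

The green stitching stand is due for service: gently push its sprung cap down until you feel it bottom, twist it anticlockwise (seen from above) past its catch until it comes free, and lift it off. Set it down gently, standing upright, in the empty compartment of the grey tray. Never force the cap, and leave the other things where they are.

Things in the scene. Friction and masses are not known exactly. Their poses are not given: they have to be found in the camera images.
- stand: Green steel stitching stand fixed to the bench: square base plate 130 x 130 x 6 mm, round column 76 mm across and 158 mm tall with a steel mouth on top, a short side rod with a 28 mm ball at 35 mm height along its +x. Origin: centre of the underside; z up. More than 22 N of contact force between cap and stand, by pushing or by twisting, damages them.
- mouth (a point): Point on the column's axis at the lip's top face, 158 mm over the bench; axes as the stand's, x along the slots. The lip is 18 mm thick round a 38 mm hole, with two slots (about 16 mm wide) facing each other along +x and -x, through which the cap's lugs pass. The cap starts locked, its lugs under the lip 65 degrees clockwise (seen from above) of the slots.
- lip (a point): Point on the column's axis at the lip's underside, 140 mm over the bench, against which a spring holds the lugs' top. It pushes with 4 N at rest, 0.25 N more per mm pressed. A hidden tooth bars the way to the slot: the lugs must go below it to turn. It wears: the press needed is 3 to 23 mm, not measured; a hard rubber floor is always 2 mm lower still, where force rises steeply.
- slot (a point): Outer end of the +x slot in the lip's top face, 25 mm from the axis. Turned 65 degrees anticlockwise (about 5 degrees of play either way, then a solid stop) the lugs lie under the slots. Let up there, the spring lifts the cap about 6 mm into the slots; from there it pulls straight up and out, loosely.
- cap: Loose aluminium cap, about 150 g, in the mouth. Origin: centre of its underside; z up, x along lugs and grip bar. Lug bar 58 x 9 mm (x, y), 8 mm tall, at the bottom; round boss 34 mm across up to z = 53 mm; upright grip bar 44 x 14 mm (x, y) from z = 53 to 85 mm. When locked its underside is 132 mm over the bench, so the bar stands 27 to 59 mm above the lip. Half a turn makes no difference.
- tray: Grey plastic tray fixed to the bench, 130 x 210 x 30 mm (x, y, z), walls and floor 4 mm, one dividing wall across its middle making two compartments side by side in y. Origin: centre of its underside, z up. A baseball lies in the +y compartment; the -y compartment is empty.
- bay (a point): Centre of the empty compartment's floor, 4 mm over the bench; axes as the tray's. The compartment is about 122 mm (x) by 99 mm (y) inside, its walls rise 26 mm above this floor.
- baseball_center (a point): Centre of the loose baseball, 73 mm across, in the tray's other compartment. Leave it.
- spool: Small white spool, 24 mm across, 32 mm tall, standing on a corner of the stand's base plate; origin at its underside. Leave it.
- awl: Wooden-handled awl, 145 mm long, lying on the bench between stand and tray along its own x, 28 mm thick; origin under it. Leave it.
- pliers: Pliers lying flat on the bench beyond the work, 170 mm long along its own x, 12 mm thick; origin under it. Leave it.
- tumbler: Closed steel jar, 68 mm across, 150 mm tall, standing at the back; origin at its underside. Leave it.
- ring_gauge: Brass weight with a knob, 60 mm across, 26 mm tall, at the back; origin at its underside. Leave it.
Mind the look-alikes: they are no part of the job. What is meant by the cap is not black, and is the smaller of those in its own colour. Of the things that look like the tray, the larger one is meant.

How it is judged:
On the way, in this order (a step that is already met when the one before it is completed fails the run):
1. the cap is still in the mouth and turned until its lugs line up with the slots (within 0.2 rad) (x of cap in the frame of mouth between -0.008 and 0.008 m and y of cap in the frame of mouth between -0.008 and 0.008 m and angle between the x axis of cap and the x axis of stand, either way round below 0.2 rad and z of cap in the frame of mouth below -0.002 m).
2. the cap is lifted clear of the mouth (z of cap in the frame of mouth above 0.005 m and contact force between cap and stand below 0.1 N), for 0.1 s.
At the end, for the whole second after the job is handed in: The cap stands upright (within 0.1 rad) on the floor of the tray's empty compartment (underside within 4 mm of the floor's height, centre within 45 mm in x and 36 mm in y of the compartment's centre), at rest and released (x of cap in the frame of bay between -0.045 and 0.045 m and y of cap in the frame of bay between -0.036 and 0.036 m and z of cap in the frame of bay between -0.004 and 0.004 m and angle between cap's own z axis and vertical below 0.1 rad and linear speed of cap below 0.01 m/s and contact force between the fingers and cap below 0.1 N); the robot touches nothing.
It fails at once if the cap is forced: more than 22 N between cap and stand (contact force between cap and stand above 22 N).
It fails at once if the cap is put down hard: more than 60 N between cap and tray (contact force between cap and tray above 60 N).
It fails at once if another thing on the bench is moved by more than 20 mm (distance of any of baseball_center, spool, awl, pliers, tumbler, ring_gauge from where it was at the start of the episode above 0.02 m).
It also fails if it takes over 64 s, if anything falls off the work surface, if the arm or the gripper's body presses on something with over 40 N, if the wrist force passes 120 N, or if a joint passes its speed limit or range.

### The arm

A 6-joint arm with a two-finger parallel gripper is mounted at the origin on the work surface. World frame = base frame: x ahead of the robot, y to its left, z up, the work surface at z = 0. Lengths are in m, angles in rad, forces in N, time in s.
With the tool pointing down it reaches from about 0.3 to 0.875 m from the base axis. Payload 6.4 kg.
Tool frame: the origin (TCP) lies at the very end of the fingers, on their centre line; the grasp point (between the pads) lies 19 mm behind it; z points along the fingers, y is the line along which they close (so a half turn about z gives the same grasp; the last joint's range is limited). The gripper opens to 85 mm and grips with 20 to 120 N. Pads are 22 mm wide; open, the fingers measure 114 mm over their backs; the gripper's body (76 mm by 85 mm) begins 54 mm behind the grasp point. The pads swing forward as they close: fully open they stand 13 mm farther back than shut.
Start: joints at [-1.363, 0.181, 1.607, -0, 1.354, -0.206], TCP at [0.231, -0.526, 0.231] pointing down, gripper open.
Joint ranges: [-2.99, 2.99], [-0.89, 2.07], [0.3, 2.58], [-1.14, 4.28], [0, 2.63], [-3.12, 3.12]. Speed limits (rad/s): [2.57, 2.57, 3.01, 3.14, 3.14, 3.14].

### API

Orientations are given as a unit quaternion [w, x, y, z].
In Python, from bench import ctrl gives the robot as it stands.
- The arm moves only by the tool jog_arm, never from a script. Its argument "series" is a list that holds one entry, the list of rows, each a list of 7 numbers: the shift along the tool's x, y, z in mm, then the turn, a rotation vector about the tool's x, y, z in rad, then the finger opening in mm, from 0 to 85.4. In form: [[[tx, ty, tz, rx, ry, rz, gripper], ...]]. A call has exactly 10 rows; each row shifts and turns the commanded pose from where the row before left it, along the tool's axes as they then stand; what a row does not reach is not made up. A row lasts 1/10 s, in which the tool goes at most 50 mm and 8.59 degrees, less where a joint would pass 70% of its speed; a pose out of reach is approached as far as the arm can. A call with a gripper value outside its range is refused whole. The fingers move at their own pace and stop on an object; the grip force is fixed at half the most. Time passes only in rows, so rows that do not move let the fingers close, or fill a call up. It gives the time, the measured TCP pose, the force, the opening and the grip force at its end, in the units of the state.
- ctrl.get_obs(): the state, without advancing time (a new reading comes with each control period).
- ctrl.camera(name): name is "scene" or "side" or "wrist"; returns a dict with "frame" (480x640x3 uint8, blue, green, red), "z_map" (480x640 float32, m along the optical axis (not along the pixel's ray), 0 where there is no reading), "fx", "fy", "cx", "cy" (pixels), "k1" (the pictures are not rectified: a ray, as slopes to the right and down, at radius r is drawn at 1 + k1 r^2 times it, then the intrinsics apply), "xyz" and "rotation" of the camera in the world. Camera axes: x right, y down, z forward; pixel columns grow to the right and rows downward; lengths in m; the calibration is good to about 2 mm. A picture is of the moment at which its call begins.
- ctrl.hand_in(): hands the job in; it is judged then, once.
The state is a dict: "time_s": time; "q": joint angles; "dq": joint speeds; "joint_efforts": joint torques, N m; "eef_pos": TCP position; "eef_rot": TCP orientation; "wrist_force": force on the tool from outside, world axes, zero at the start; "torque": the same for the moment, N m; "opening": opening from 0.0 (shut) to 1.0 (fully open); "grasp_force": force on a finger pad.
Only numpy, scipy, OpenCV 4.12 (cv2) and the standard library are available. Lean on these libraries where they do the work, as an engineer would, in place of code of your own. Each camera call takes 0.05 s, during which the arm holds its last target. There are 200 camera calls.

## Working session

There is one attempt and no reset: what is moved stays moved. The work goes in short steps, Python scripts to look and compute and a tool call to move; the robot and the scene stay as the last step left them, time stands still between calls to the robot, and variables do not carry over. Pictures are saved under pics/ and viewed, at most 10 in all, crops included, and the job is handed in when it is done.

Besides the shell and the picture viewer there is one more tool, called after "Emit:" as name(argument=value, ...), one argument or row to a line, values as JSON. jog_arm: Moves the arm, as the interface text tells. Its arguments: {"type":"object","properties":{"series":{"type":"array"}},"required":["series"]}

```bash
mkdir -p pics; cat > h.py <<'E'
import numpy as np, cv2, pickle
from bench import ctrl
def cloud(c):
    K=np.array([[c['fx'],0,c['cx']],[0,c['fy'],c['cy']],[0,0,1.]])
    v,u=np.mgrid[0:480,0:640]
    d=np.stack([(u-c['cx'])/c['fx'],(v-c['cy'])/c['fy']],-1); s=d.copy()
    for _ in range(15): s=d/(1+c['k1']*(s**2).sum(-1,keepdims=True))
    z=c['z_map'][...,None]
    P=np.concatenate([s*z,z],-1)
    W=P@np.array(c['rotation']).T+np.array(c['xyz'])
    W[c['z_map']<=0]=np.nan
    return W
E
python3 - <<'E'
from h import *
D={}
for n in ['scene','side']:
    c=ctrl.camera(n); D[n]=c
    print(n,c['xyz'],np.shape(c['rotation']),c['k1'],c['fx'])
    cv2.imwrite(f'pics/{n}0.png',c['frame'])
pickle.dump(D,open('d0.pkl','wb'))
print(ctrl.get_obs())
E
```

```text
scene [1.33055809 0.31988733 0.69840058] (4,) -0.08521071001222938 549.931894394849
side [0.33368486 0.66274604 0.70898091] (4,) 0.009194666558708339 436.6883761653944
{'time_s': 0.1, 'q': array([-1.36327264e+00,  1.81445130e-01,  1.60791231e+00, -1.57176388e-05,
        1.35379649e+00, -2.06306433e-01]), 'dq': array([ 0.00079559, -0.00218496, -0.00040386, -0.00256968,  0.00035952,
       -0.00215331]), 'joint_efforts': array([ 1.10627800e-04, -4.45880914e+01, -3.52238488e+01, -3.37148604e-04,
        4.25034217e-03, -5.34832594e-06]), 'eef_pos': array([ 0.231122  , -0.52596276,  0.23048432]), 'eef_rot': array([-7.80631537e-04,  9.78668699e-01,  2.05443346e-01, -8.14830523e-06]), 'wrist_force': array([-0.05314672,  0.30114166, -0.24244913]), 'torque': array([-0.01839791, -0.00273714,  0.00213927]), 'grasp_force': 0.0, 'opening': 1.0041471211165953}
```

View pics/scene0.png

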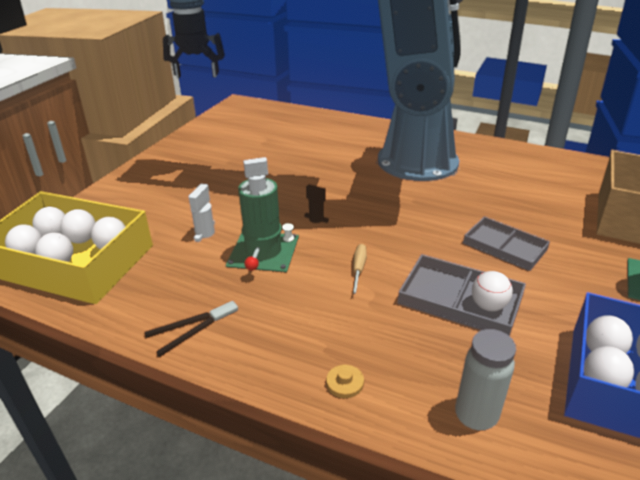

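View pics/side0.png

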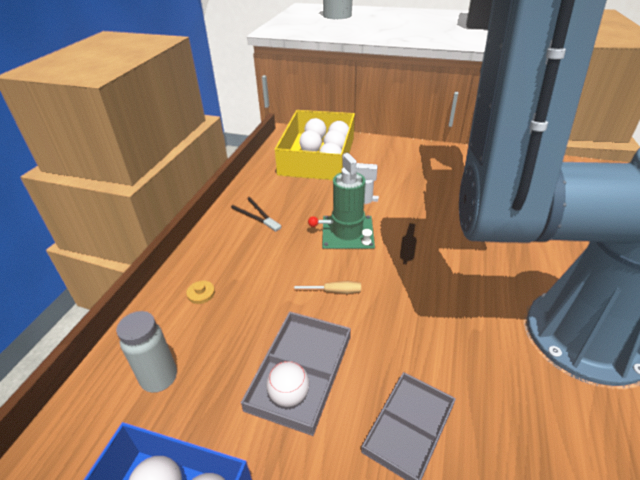

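The scene view shows the cap's grip bar at (256,168) on the green column (260,210), the red ball at (252,263), a silver look-alike at (201,212), and the larger tray at (460,292) with its empty half at (435,280). The side view shows the same: stand at (348,205), tray at (298,370), empty half at (312,345).

```bash
sed -i "s/np.array(c\['rotation'\]).T/R.from_quat(np.array(c['rotation'])[[1,2,3,0]]).as_matrix().T/; 1a from scipy.spatial.transform import Rotation as R" h.py
python3 - <<'E'
from h import *
D=pickle.load(open('d0.pkl','rb'))
allc={}
for n,c in D.items():
    W=cloud(c); f=c['frame'].astype(int); b,g,r=f[...,0],f[...,1],f[...,2]
    def at(u,v): return np.round(W[v,u],3)
    if n=='scene':
        print('bench',at(330,300),'tray floor',at(432,285),'ball',at(252,263),'bar',at(256,165))
        x0=at(256,165)
    else: print('bench',at(250,320),'tray floor',at(315,340),'ball',at(313,222),'bar',at(350,163)); 
    x,y,z=W[...,0],W[...,1],W[...,2]
    near=np.hypot(x-x0[0],y-x0[1])<.12
    red=near&(r>140)&(g<70)&(b<70)&(z<.08)&(z>.01)
    print(n,'red',np.nanmean(W[red],0),red.sum())
    # column green: fit circle
    col=near&(g>r+10)&(z>.05)&(z<.13)&(np.hypot(x-x0[0],y-x0[1])<.06)
    P=W[col][:,:2]; from scipy.optimize import least_squares
    s=least_squares(lambda p:np.hypot(*(P-p).T)-.038,x0[:2]-[.02,0] if n=='scene' else x0[:2],loss='soft_l1',f_scale=.002)
    print(' col',s.x,col.sum(),np.sqrt(np.mean(s.fun**2)))
    bar=near&(z>.165)&(np.hypot(x-s.x[0],y-s.x[1])<.045)
    P=W[bar]; print(' bar n',bar.sum(),'zmax',np.percentile(P[:,2],[5,50,98]))
    T=P[P[:,2]>.186]; 
    if len(T)>5: print(' top',T.mean(0),cv2.minAreaRect((T[:,:2]*1000).astype(np.float32)),len(T))
    print(' bar rect',cv2.minAreaRect((P[:,:2]*1000).astype(np.float32)))
    # base plate
    pl=near&(g>r+10)&(z>.003)&(z<.012)
    print(' plate',cv2.minAreaRect((W[pl][:,:2]*1000).astype(np.float32)))
    # tray: gray pixels
    t0=at(432,285) if n=='scene' else t0
    if n=='scene': t0=at(432,285)
    gray=(abs(r-g)<15)&(abs(b-g)<20)&(np.hypot(x-t0[0],y-t0[1]-.05)<.2)&(z>.022)&(z<.036)
    k,lab,st,cen=cv2.connectedComponentsWithStats(gray.astype(np.uint8))
    for i in range(1,k):
        if st[i,4]>60: print(' tray rim',cv2.minAreaRect((W[lab==i][:,:2]*1000).astype(np.float32)),st[i,4])
    allc[n]=W
E
```

```text
bench [0.613 0.005 0.001] tray floor [0.501 0.173 0.006] ball [ 0.617 -0.159  0.042] bar [ 0.532 -0.183  0.21 ]
scene red [ 0.61787011 -0.1598427   0.04450154] 104
 col [ 0.52702843 -0.18735592] 1203 0.0017145434833167389
 bar n 604 zmax [0.16912731 0.19606325 0.21850577]
 top [ 0.5328807  -0.18413178  0.20442907] ((532.5206298828125, -183.849365234375), (24.971622467041016, 44.45561981201172), 41.0560188293457) 416
 bar rect ((533.3145751953125, -183.15785217285156), (27.077348709106445, 44.45561981201172), 41.0560188293457)
 plate ((528.9508666992188, -185.81163024902344), (130.86463928222656, 128.6555633544922), 15.158395767211914)
 tray rim ((515.9559936523438, 233.83956909179688), (207.3376922607422, 134.20916748046875), 86.78948211669922) 1131
 tray rim ((542.1126098632812, 286.99169921875), (23.99658203125, 65.45369720458984), 3.4534077644348145) 126
bench [ 0.655  0.145 -0.001] tray floor [0.509 0.161 0.004] ball [ 0.61  -0.154  0.041] bar [ 0.522 -0.169  0.213]
side red [ 0.61122636 -0.15560676  0.04105462] 63
 col [ 0.52810968 -0.18653931] 824 0.001664583386089334
 bar n 358 zmax [0.16784054 0.19529077 0.21881115]
 top [ 0.52700437 -0.18049206  0.20565272] ((527.8222045898438, -187.07916259765625), (29.45646095275879, 45.7846565246582), 56.784996032714844) 228
 bar rect ((529.3025512695312, -184.2973175048828), (32.56108474731445, 43.9132194519043), 67.85020446777344)
 plate ((528.342041015625, -186.2528076171875), (127.60509490966797, 131.15155029296875), 15.078392028808594)
 tray rim ((514.777587890625, 234.235595703125), (210.84561157226562, 129.88043212890625), 86.7488784790039) 1264
```

Emit:
jog_arm(
  series=[
    [[40.8, -19.2, -5, 0, 0, 0, 85], [40.8, -19.2, -5, 0, 0, 0, 85], [40.8, -19.2, -5, 0, 0, 0, 85], [40.8, -19.2, -5, 0, 0, 0, 85], [40.8, -19.2, -5, 0, 0, 0, 85], [40.8, -19.2, -5, 0, 0, 0, 85], [40.8, -19.2, -5, 0, 0, 0, 85], [40.8, -19.2, -5, 0, 0, 0, 85], [40.8, -19.2, -5, 0, 0, 0, 85], [40.8, -19.2, -5, 0, 0, 0, 85]],
  ],
)

```text
time_s: 1.1
eef_pos: [0.5284, -0.1849, 0.2812]
eef_rot: [-0.0, 0.979, 0.205, -0.0]
wrist_force: [0.5, -0.7, 0.7]
opening: 0.995
grasp_force: 0.0
```

Emit:
jog_arm(
  series=[
    [[0, 0, 0, 0, 0, 0.143, 60], [0, 0, 0, 0, 0, 0.143, 60], [0, 0, 0, 0, 0, 0.143, 60], [0, 0, 0, 0, 0, 0.143, 60], [0, 0, 0, 0, 0, 0.143, 60], [0, 0, 0, 0, 0, 0.143, 60], [0, 0, 0, 0, 0, 0.143, 60], [0, 0, 0, 0, 0, 0.143, 60], [0, 0, 0, 0, 0, 0.143, 60], [0, 0, 0, 0, 0, 0, 60]],
  ],
)

```text
time_s: 2.1
eef_pos: [0.5273, -0.1865, 0.2808]
eef_rot: [-0.0, 0.906, -0.423, -0.001]
wrist_force: [0.3, 0.0, -0.5]
opening: 0.697
grasp_force: 0.0
```

```bash
python3 - <<'E'
from h import *
c=ctrl.camera('wrist'); pickle.dump(c,open('w1.pkl','wb')); cv2.imwrite('pics/w1.png',c['frame'])
o=ctrl.get_obs(); print(o['eef_pos'],o['eef_rot'],o['q'],o['opening'],c['xyz'])
W=cloud(c); x,y,z=W[...,0],W[...,1],W[...,2]
near=np.hypot(x-.528,y+.1865)<.05
for lo,hi in((.21,.224),(.15,.164)):
    m=near&(z>lo)&(z<hi); P=(W[m][:,:2]*1000).astype(np.float32); print(m.sum(),W[m].mean(0),cv2.minAreaRect(P))
E
```

```text
[ 0.52738249 -0.18652502  0.28086138] [-4.43943752e-05  9.06835541e-01 -4.21484439e-01 -4.08409729e-04] [-5.52118494e-01  1.08325833e-01  1.58805508e+00 -7.25489437e-06
  1.44603334e+00  1.88884210e+00] 0.7034809319796707 [ 0.57934506 -0.24926834  0.42337888]
1352 [ 0.53028197 -0.18894652  0.21664497] ((529.3344116210938, -187.5876007080078), (13.859745979309082, 43.583892822265625), 40.229366302490234)
3865 [ 0.53315713 -0.19305116  0.15763367] ((529.60400390625, -187.95689392089844), (76.2042007446289, 74.6490707397461), 40.614418029785156)
```

View pics/w1.png

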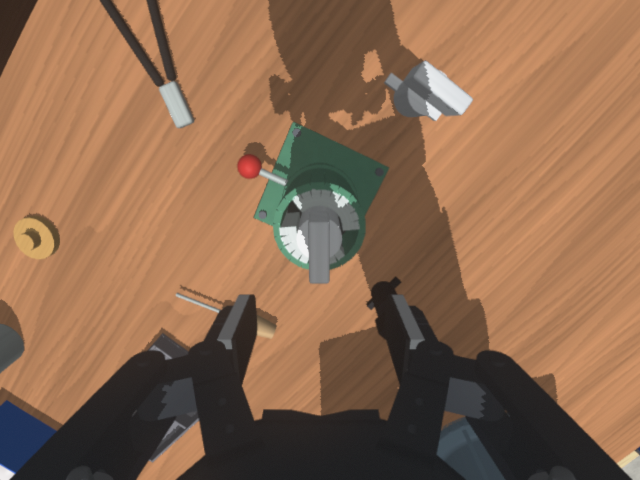

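The wrist view shows the bar at (319,245), centred between the fingers (250 and 385), and its line agrees with the tool axis. The cap and lip measurements agree to about 1 mm. Next I descend and close gradually.

Emit:
jog_arm(
  series=[
    [[1.6, -0.6, 9, 0, 0, 0, 50], [0, 0, 11, 0, 0, 0, 50], [0, 0, 11, 0, 0, 0, 45], [0, 0, 11, 0, 0, 0, 40], [0, 0, 11, 0, 0, 0, 35], [0, 0, 11, 0, 0, 0, 30], [0, 0, 10, 0, 0, 0, 25], [0, 0, 9, 0, 0, 0, 22], [0, 0, 7, 0, 0, 0, 22], [0, 0, 0, 0, 0, 0, 22]],
  ],
)

```text
time_s: 3.15
eef_pos: [0.5285, -0.1872, 0.19]
eef_rot: [-0.0, 0.906, -0.423, -0.001]
wrist_force: [-0.2, 0.3, 0.3]
opening: 0.257
grasp_force: 0.0
```

```bash
python3 - <<'E'
from h import *
c=ctrl.camera('wrist'); cv2.imwrite('pics/w2.png',c['frame'][180:460,120:520])
o=ctrl.get_obs(); print(o['eef_pos'],o['eef_rot'],o['wrist_force'],o['opening'])
E
```

```text
[ 0.52887246 -0.18737928  0.19082986] [-5.19030542e-05  9.06185508e-01 -4.22880180e-01 -4.18582010e-04] [-0.04033687 -0.53223031 -0.23723218] 0.258261542544755
```

View pics/w2.png

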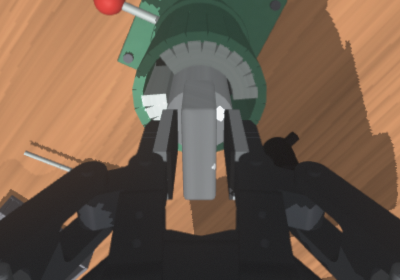

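The crop shows the bar spanning u≈182–215 between pad faces at ≈177 and 228, so the bar sits a little left of centre. I'll check the row profile to get the offset.

```bash
python3 - <<'E'
from h import *
g=cv2.cvtColor(cv2.imread('pics/w2.png'),6)
for r in (125,140,155,170,185): print(r,list(g[r,155:250]))
E
```

```text
125 [np.uint8(49), np.uint8(49), np.uint8(48), np.uint8(63), np.uint8(94), np.uint8(97), np.uint8(98), np.uint8(98), np.uint8(97), np.uint8(98), np.uint8(98), np.uint8(97), np.uint8(97), np.uint8(98), np.uint8(96), np.uint8(83), np.uint8(51), np.uint8(44), np.uint8(45), np.uint8(44), np.uint8(44), np.uint8(44), np.uint8(72), np.uint8(137), np.uint8(143), np.uint8(140), np.uint8(122), np.uint8(119), np.uint8(124), np.uint8(130), np.uint8(133), np.uint8(135), np.uint8(136), np.uint8(137), np.uint8(137), np.uint8(138), np.uint8(139), np.uint8(136), np.uint8(138), np.uint8(137), np.uint8(135), np.uint8(135), np.uint8(135), np.uint8(134), np.uint8(135), np.uint8(134), np.uint8(135), np.uint8(135), np.uint8(135), np.uint8(136), np.uint8(136), np.uint8(137), np.uint8(137), np.uint8(138), np.uint8(138), np.uint8(138), np.uint8(139), np.uint8(136), np.uint8(133), np.uint8(128), np.uint8(121), np.uint8(114), np.uint8(135), np.uint8(138), np.uint8(137), np.uint8(138), np.uint8(138), np.uint8(137), np.uint8(123), np.uint8(58), np.uint8(37), np.uint8(38), np.uint8(39), np.uint8(39), np.uint8(40),
[... 5114 characters left out ...]
np.uint8(135), np.uint8(136), np.uint8(136), np.uint8(137), np.uint8(139), np.uint8(139), np.uint8(140), np.uint8(139), np.uint8(140), np.uint8(140), np.uint8(139), np.uint8(135), np.uint8(131), np.uint8(124), np.uint8(106), np.uint8(89), np.uint8(88), np.uint8(87), np.uint8(87), np.uint8(87), np.uint8(86), np.uint8(86), np.uint8(87), np.uint8(87), np.uint8(89), np.uint8(87), np.uint8(73), np.uint8(43), np.uint8(39), np.uint8(42), np.uint8(44), np.uint8(44), np.uint8(42), np.uint8(38), np.uint8(37), np.uint8(37), np.uint8(38), np.uint8(38), np.uint8(39), np.uint8(38), np.uint8(39), np.uint8(39), np.uint8(39), np.uint8(38), np.uint8(38), np.uint8(39), np.uint8(38), np.uint8(37), np.uint8(38)]
```

Emit:
jog_arm(
  series=[
    [[0, -0.7, 0, 0, 0, 0, 20], [0, 0, 0, 0, 0, 0, 18], [0, 0, 0, 0, 0, 0, 17], [0, 0, 0, 0, 0, 0, 16], [0, 0, 0, 0, 0, 0, 15], [0, 0, 0, 0, 0, 0, 14], [0, 0, 0, 0, 0, 0, 13], [0, 0, 0, 0, 0, 0, 12], [0, 0, 0, 0, 0, 0, 8], [0, 0, 0, 0, 0, 0, 4]],
  ],
)

```text
time_s: 4.2
eef_pos: [0.5296, -0.1871, 0.1915]
eef_rot: [0.0, 0.906, -0.423, 0.0]
wrist_force: [-1.3, -0.4, 1.6]
opening: 0.148
grasp_force: 60.6
```

Emit:
jog_arm(
  series=[
    [[0, 0, 0.5, 0, 0, 0, 2], [0, 0, 0.5, 0, 0, 0, 2], [0, 0, 0.5, 0, 0, 0, 2], [0, 0, 0.5, 0, 0, 0, 2], [0, 0, 0.5, 0, 0, 0, 2], [0, 0, 0.5, 0, 0, 0, 2], [0, 0, 0.5, 0, 0, 0, 2], [0, 0, 0, 0, 0, 0, 2], [0, 0, 0, 0, 0, 0, 2], [0, 0, 0, 0, 0, 0, 2]],
  ],
)

```text
time_s: 5.2
eef_pos: [0.5296, -0.1871, 0.1878]
eef_rot: [0.0, 0.906, -0.423, 0.0]
wrist_force: [-1.4, -0.3, 3.9]
opening: 0.149
grasp_force: 60.9
```

Emit:
jog_arm(
  series=[
    [[0, 0, 0.4, 0, 0, 0, 2], [0, 0, 0.4, 0, 0, 0, 2], [0, 0, 0.4, 0, 0, 0, 2], [0, 0, 0.4, 0, 0, 0, 2], [0, 0, 0.4, 0, 0, 0, 2], [0, 0, 0, 0, 0, 0, 2], [0, 0, 0, 0, 0, 0, 2], [0, 0, 0, 0, 0, 0, 2], [0, 0, 0, 0, 0, 0, 2], [0, 0, 0, 0, 0, 0, 2]],
  ],
)

```text
time_s: 6.2
eef_pos: [0.5296, -0.187, 0.1858]
eef_rot: [0.0, 0.906, -0.423, 0.0]
wrist_force: [-1.9, -1.1, 4.2]
opening: 0.152
grasp_force: 61.0
```

Emit:
jog_arm(
  series=[
    [[0, 0, 0.4, 0, 0, 0, 2], [0, 0, 0.4, 0, 0, 0, 2], [0, 0, 0.4, 0, 0, 0, 2], [0, 0, 0.4, 0, 0, 0, 2], [0, 0, 0.4, 0, 0, 0, 2], [0, 0, 0, 0, 0, 0, 2], [0, 0, 0, 0, 0, 0, 2], [0, 0, 0, 0, 0, 0, 2], [0, 0, 0, 0, 0, 0, 2], [0, 0, 0, 0, 0, 0, 2]],
  ],
)

```text
time_s: 7.2
eef_pos: [0.5296, -0.187, 0.1838]
eef_rot: [0.0, 0.906, -0.423, 0.0]
wrist_force: [-1.8, -1.2, 4.3]
opening: 0.15
grasp_force: 61.0
```

Emit:
jog_arm(
  series=[
    [[0, 0, 0.2, 0, 0, 0, 2], [0, 0, 0.2, 0, 0, 0, 2], [0, 0, 0.2, 0, 0, 0, 2], [0, 0, 0.2, 0, 0, 0, 2], [0, 0, 0.2, 0, 0, 0, 2], [0, 0, 0.2, 0, 0, 0, 2], [0, 0, 0.2, 0, 0, 0, 2], [0, 0, 0, 0, 0, 0, 2], [0, 0, 0, 0, 0, 0, 2], [0, 0, 0, 0, 0, 0, 2]],
  ],
)

```text
time_s: 8.2
eef_pos: [0.5296, -0.187, 0.1824]
eef_rot: [-0.0, 0.906, -0.423, 0.0]
wrist_force: [-0.6, -1.6, 4.1]
opening: 0.153
grasp_force: 61.1
```

Emit:
jog_arm(
  series=[
    [[0, 0, 0.4, 0, 0, 0, 2], [0, 0, 0.4, 0, 0, 0, 2], [0, 0, 0.4, 0, 0, 0, 2], [0, 0, 0.4, 0, 0, 0, 2], [0, 0, 0.4, 0, 0, 0, 2], [0, 0, 0, 0, 0, 0, 2], [0, 0, 0, 0, 0, 0, 2], [0, 0, 0, 0, 0, 0, 2], [0, 0, 0, 0, 0, 0, 2], [0, 0, 0, 0, 0, 0, 2]],
  ],
)

```text
time_s: 9.2
eef_pos: [0.5296, -0.187, 0.1804]
eef_rot: [-0.0, 0.906, -0.423, 0.0]
wrist_force: [-0.1, -1.5, 5.1]
opening: 0.152
grasp_force: 61.1
```

Emit:
jog_arm(
  series=[
    [[0, 0, 0.4, 0, 0, 0, 2], [0, 0, 0.4, 0, 0, 0, 2], [0, 0, 0.4, 0, 0, 0, 2], [0, 0, 0.4, 0, 0, 0, 2], [0, 0, 0.4, 0, 0, 0, 2], [0, 0, 0, 0, 0, 0, 2], [0, 0, 0, 0, 0, 0, 2], [0, 0, 0, 0, 0, 0, 2], [0, 0, 0, 0, 0, 0, 2], [0, 0, 0, 0, 0, 0, 2]],
  ],
)

```text
time_s: 10.2
eef_pos: [0.5297, -0.1871, 0.1785]
eef_rot: [0.0, 0.906, -0.423, 0.0]
wrist_force: [-0.5, -1.3, 5.4]
opening: 0.152
grasp_force: 61.2
```

Emit:
jog_arm(
  series=[
    [[0, 0, 0.3, 0, 0, 0, 2], [0, 0, 0.3, 0, 0, 0, 2], [0, 0, 0.3, 0, 0, 0, 2], [0, 0, 0.3, 0, 0, 0, 2], [0, 0, 0.3, 0, 0, 0, 2], [0, 0, 0.1, 0, 0, 0, 2], [0, 0, 0, 0, 0, 0, 2], [0, 0, 0, 0, 0, 0, 2], [0, 0, 0, 0, 0, 0, 2], [0, 0, 0, 0, 0, 0, 2]],
  ],
)

```text
time_s: 11.2
eef_pos: [0.5297, -0.187, 0.177]
eef_rot: [0.0, 0.906, -0.423, 0.0]
wrist_force: [-1.9, -1.4, 6.4]
opening: 0.152
grasp_force: 61.3
```

Emit:
jog_arm(
  series=[
    [[0, 0, 0.3, 0, 0, 0, 2], [0, 0, 0.3, 0, 0, 0, 2], [0, 0, 0.3, 0, 0, 0, 2], [0, 0, 0.3, 0, 0, 0, 2], [0, 0, 0.2, 0, 0, 0, 2], [0, 0, 0.1, 0, 0, 0, 2], [0, 0, 0, 0, 0, 0, 2], [0, 0, 0, 0, 0, 0, 2], [0, 0, 0, 0, 0, 0, 2], [0, 0, 0, 0, 0, 0, 2]],
  ],
)

```text
time_s: 12.2
eef_pos: [0.5297, -0.1871, 0.1756]
eef_rot: [0.0, 0.906, -0.423, 0.0]
wrist_force: [-1.4, -0.6, 6.0]
opening: 0.149
grasp_force: 61.3
```

Emit:
jog_arm(
  series=[
    [[0, 0, 0.3, 0, 0, 0, 2], [0, 0, 0.3, 0, 0, 0, 2], [0, 0, 0.3, 0, 0, 0, 2], [0, 0, 0.3, 0, 0, 0, 2], [0, 0, 0.2, 0, 0, 0, 2], [0, 0, 0.1, 0, 0, 0, 2], [0, 0, 0, 0, 0, 0, 2], [0, 0, 0, 0, 0, 0, 2], [0, 0, 0, 0, 0, 0, 2], [0, 0, 0, 0, 0, 0, 2]],
  ],
)

```text
time_s: 13.2
eef_pos: [0.5297, -0.1871, 0.1741]
eef_rot: [0.0, 0.906, -0.423, 0.0]
wrist_force: [-1.6, -0.8, 6.0]
opening: 0.154
grasp_force: 61.4
```

Emit:
jog_arm(
  series=[
    [[0, 0, 0.3, 0, 0, 0, 2], [0, 0, 0.3, 0, 0, 0, 2], [0, 0, 0.3, 0, 0, 0, 2], [0, 0, 0.3, 0, 0, 0, 2], [0, 0, 0.2, 0, 0, 0, 2], [0, 0, 0.1, 0, 0, 0, 2], [0, 0, 0, 0, 0, 0, 2], [0, 0, 0, 0, 0, 0, 2], [0, 0, 0, 0, 0, 0, 2], [0, 0, 0, 0, 0, 0, 2]],
  ],
)

```text
time_s: 14.2
eef_pos: [0.5297, -0.1871, 0.1727]
eef_rot: [0.0, 0.906, -0.423, 0.0]
wrist_force: [-1.2, -1.3, 6.5]
opening: 0.149
grasp_force: 61.4
```

Emit:
jog_arm(
  series=[
    [[0, 0, 0.3, 0, 0, 0, 2], [0, 0, 0.3, 0, 0, 0, 2], [0, 0, 0.3, 0, 0, 0, 2], [0, 0, 0.3, 0, 0, 0, 2], [0, 0, 0.2, 0, 0, 0, 2], [0, 0, 0.1, 0, 0, 0, 2], [0, 0, 0, 0, 0, 0, 2], [0, 0, 0, 0, 0, 0, 2], [0, 0, 0, 0, 0, 0, 2], [0, 0, 0, 0, 0, 0, 2]],
  ],
)

```text
time_s: 15.2
eef_pos: [0.5297, -0.1871, 0.1712]
eef_rot: [0.0, 0.906, -0.423, 0.0]
wrist_force: [-2.1, -1.1, 7.8]
opening: 0.151
grasp_force: 61.5
```

Emit:
jog_arm(
  series=[
    [[0, 0, 0.3, 0, 0, 0, 2], [0, 0, 0.3, 0, 0, 0, 2], [0, 0, 0.2, 0, 0, 0, 2], [0, 0, 0.2, 0, 0, 0, 2], [0, 0, 0, 0, 0, 0, 2], [0, 0, 0, 0, 0, 0, 2], [0, 0, 0, 0, 0, 0, 2], [0, 0, 0, 0, 0, 0, 2], [0, 0, 0, 0, 0, 0, 2], [0, 0, 0, 0, 0, 0, 2]],
  ],
)

```text
time_s: 16.2
eef_pos: [0.5297, -0.1871, 0.1703]
eef_rot: [0.0, 0.906, -0.423, 0.0]
wrist_force: [-2.2, -0.2, 8.2]
opening: 0.154
grasp_force: 61.5
```

Emit:
jog_arm(
  series=[
    [[0, 0, 0.3, 0, 0, 0, 2], [0, 0, 0.3, 0, 0, 0, 2], [0, 0, 0.2, 0, 0, 0, 2], [0, 0, 0.2, 0, 0, 0, 2], [0, 0, 0, 0, 0, 0, 2], [0, 0, 0, 0, 0, 0, 2], [0, 0, 0, 0, 0, 0, 2], [0, 0, 0, 0, 0, 0, 2], [0, 0, 0, 0, 0, 0, 2], [0, 0, 0, 0, 0, 0, 2]],
  ],
)

```text
time_s: 17.2
eef_pos: [0.5297, -0.1871, 0.1693]
eef_rot: [0.0, 0.906, -0.423, 0.0]
wrist_force: [-2.9, 0.2, 8.2]
opening: 0.152
grasp_force: 61.5
```

Emit:
jog_arm(
  series=[
    [[0, 0, 0.3, 0, 0, 0, 2], [0, 0, 0.3, 0, 0, 0, 2], [0, 0, 0.2, 0, 0, 0, 2], [0, 0, 0.2, 0, 0, 0, 2], [0, 0, 0, 0, 0, 0, 2], [0, 0, 0, 0, 0, 0, 2], [0, 0, 0, 0, 0, 0, 2], [0, 0, 0, 0, 0, 0, 2], [0, 0, 0, 0, 0, 0, 2], [0, 0, 0, 0, 0, 0, 2]],
  ],
)

```text
time_s: 18.2
eef_pos: [0.5298, -0.1871, 0.1688]
eef_rot: [0.0, 0.906, -0.423, 0.0]
wrist_force: [-3.7, -0.6, 11.7]
opening: 0.148
grasp_force: 62.0
```

Emit:
jog_arm(
  series=[
    [[-0.3, 0.4, -0.4, 0, 0, 0, 2], [-0.3, 0.4, -0.4, 0, 0, 0, 2], [0, 0, 0, 0, 0, 0, 2], [0, 0, 0, 0, 0, -0.03, 2], [0, 0, 0, 0, 0, -0.04, 2], [0, 0, 0, 0, 0, -0.04, 2], [0, 0, 0, 0, 0, -0.04, 2], [0, 0, 0, 0, 0, 0, 2], [0, 0, 0, 0, 0, 0, 2], [0, 0, 0, 0, 0, 0, 2]],
  ],
)

```text
time_s: 19.2
eef_pos: [0.5294, -0.187, 0.1694]
eef_rot: [-0.0, 0.935, -0.354, 0.001]
wrist_force: [0.1, -0.7, 7.7]
opening: 0.151
grasp_force: 61.6
```

```bash
python3 -c "
from h import *
o=ctrl.get_obs();print(o['eef_pos'],o['wrist_force'],o['torque'])"
```

```text
[ 0.52944502 -0.18701514  0.16942551] [ 0.11421068 -0.68661615  7.67109158] [0.03911314 0.04853134 0.06832797]
```

Emit:
jog_arm(
  series=[
    [[0, 0, 0, 0, 0, -0.05, 2], [0, 0, 0, 0, 0, -0.05, 2], [0, 0, 0, 0, 0, -0.05, 2], [0, 0, 0, 0, 0, -0.05, 2], [0, 0, 0, 0, 0, -0.05, 2], [0, 0, 0, 0, 0, -0.05, 2], [0, 0, 0, 0, 0, -0.05, 2], [0, 0, 0, 0, 0, 0, 2], [0, 0, 0, 0, 0, 0, 2], [0, 0, 0, 0, 0, 0, 2]],
  ],
)

```text
time_s: 20.2
eef_pos: [0.5295, -0.187, 0.1694]
eef_rot: [-0.0, 0.983, -0.185, 0.001]
wrist_force: [-0.7, -0.3, 8.0]
opening: 0.15
grasp_force: 61.6
```

Emit:
jog_arm(
  series=[
    [[0, 0, 0, 0, 0, -0.05, 2], [0, 0, 0, 0, 0, -0.05, 2], [0, 0, 0, 0, 0, -0.05, 2], [0, 0, 0, 0, 0, -0.05, 2], [0, 0, 0, 0, 0, -0.05, 2], [0, 0, 0, 0, 0, -0.05, 2], [0, 0, 0, 0, 0, -0.05, 2], [0, 0, 0, 0, 0, -0.05, 2], [0, 0, 0, 0, 0, 0, 2], [0, 0, 0, 0, 0, 0, 2]],
  ],
)

```text
time_s: 21.2
eef_pos: [0.5294, -0.1869, 0.1694]
eef_rot: [0.0, 1.0, 0.013, 0.001]
wrist_force: [0.2, -0.2, 8.0]
opening: 0.147
grasp_force: 61.6
```

Emit:
jog_arm(
  series=[
    [[0, 0, 0, 0, 0, -0.05, 2], [0, 0, 0, 0, 0, -0.04, 2], [0, 0, 0, 0, 0, -0.04, 2], [0, 0, 0, 0, 0, -0.03, 2], [0, 0, 0, 0, 0, -0.03, 2], [0, 0, 0, 0, 0, -0.02, 2], [0, 0, 0, 0, 0, -0.02, 2], [0, 0, 0, 0, 0, 0, 2], [0, 0, 0, 0, 0, 0, 2], [0, 0, 0, 0, 0, 0, 2]],
  ],
)

```text
time_s: 22.2
eef_pos: [0.5294, -0.187, 0.1694]
eef_rot: [0.0, 0.992, 0.128, 0.001]
wrist_force: [0.1, -0.2, 7.3]
opening: 0.15
grasp_force: 61.6
```

```bash
python3 -c "
from h import *
o=ctrl.get_obs();print(o['eef_pos'],o['eef_rot'],o['wrist_force'],o['torque'],o['q'])"
```

```text
[ 0.52943385 -0.18695269  0.16939905] [1.66384538e-04 9.91761775e-01 1.28092078e-01 9.86909933e-04] [ 0.08976307 -0.1904689   7.31745965] [0.07211315 0.02042545 0.03005658] [-5.51396437e-01  2.12705521e-01  1.70081203e+00  1.04338780e-03
  1.22633109e+00  7.62158330e-01]
```

Emit:
jog_arm(
  series=[
    [[0, 0, -2, 0, 0, 0, 2], [0, 0, -3, 0, 0, 0, 2], [0, 0, -3, 0, 0, 0, 2], [0, 0, -3, 0, 0, 0, 2], [0, 0, -3, 0, 0, 0, 2], [0, 0, -3, 0, 0, 0, 2], [0, 0, -2, 0, 0, 0, 2], [0, 0, -1, 0, 0, 0, 2], [0, 0, -1, 0, 0, 0, 2], [0, 0, 0, 0, 0, 0, 2]],
  ],
)

```text
time_s: 23.2
eef_pos: [0.5287, -0.1869, 0.1895]
eef_rot: [-0.0, 0.992, 0.128, 0.0]
wrist_force: [3.0, -0.6, 2.4]
opening: 0.151
grasp_force: 60.9
```

Emit:
jog_arm(
  series=[
    [[0, 0, -0.3, 0, 0, 0, 2], [0, 0, -0.3, 0, 0, 0, 2], [0, 0, -0.3, 0, 0, 0, 2], [0, 0, -0.3, 0, 0, 0, 2], [0, 0, -0.3, 0, 0, 0, 2], [0, 0, -0.3, 0, 0, 0, 2], [0, 0, -0.3, 0, 0, 0, 2], [0, 0, -0.3, 0, 0, 0, 2], [0, 0, 0, 0, 0, 0, 2], [0, 0, 0, 0, 0, 0, 2]],
  ],
)

```text
time_s: 24.2
eef_pos: [0.5285, -0.187, 0.1919]
eef_rot: [-0.0, 0.992, 0.128, -0.0]
wrist_force: [0.3, 1.2, 2.0]
opening: 0.153
grasp_force: 60.8
```

Emit:
jog_arm(
  series=[
    [[0, 0, -0.4, 0, 0, 0, 2], [0, 0, -0.4, 0, 0, 0, 2], [0, 0, -0.4, 0, 0, 0, 2], [0, 0, -0.4, 0, 0, 0, 2], [0, 0, -0.4, 0, 0, 0, 2], [0, 0, -0.4, 0, 0, 0, 2], [0, 0, -0.4, 0, 0, 0, 2], [0, 0, 0, 0, 0, 0, 2], [0, 0, 0, 0, 0, 0, 2], [0, 0, 0, 0, 0, 0, 2]],
  ],
)

```text
time_s: 25.2
eef_pos: [0.5285, -0.187, 0.1947]
eef_rot: [-0.0, 0.992, 0.128, -0.0]
wrist_force: [1.1, 0.1, 2.7]
opening: 0.149
grasp_force: 60.7
```

Emit:
jog_arm(
  series=[
    [[0, 0, -0.5, 0, 0, 0, 2], [0, 0, -0.5, 0, 0, 0, 2], [0, 0, -1, 0, 0, 0, 2], [0, 0, -1, 0, 0, 0, 2], [0, 0, -1, 0, 0, 0, 2], [0, 0, -1, 0, 0, 0, 2], [0, 0, -1, 0, 0, 0, 2], [0, 0, -1, 0, 0, 0, 2], [0, 0, 0, 0, 0, 0, 2], [0, 0, 0, 0, 0, 0, 2]],
  ],
)

```text
time_s: 26.2
eef_pos: [0.5286, -0.1871, 0.2018]
eef_rot: [0.0, 0.992, 0.128, -0.0]
wrist_force: [-0.5, -0.9, -1.3]
opening: 0.155
grasp_force: 60.3
```

Emit:
jog_arm(
  series=[
    [[0, 0, -1.5, 0, 0, 0, 2], [0, 0, -1.5, 0, 0, 0, 2], [0, 0, -2, 0, 0, 0, 2], [0, 0, -2, 0, 0, 0, 2], [0, 0, -2, 0, 0, 0, 2], [0, 0, -2, 0, 0, 0, 2], [0, 0, -2, 0, 0, 0, 2], [0, 0, -2, 0, 0, 0, 2], [0, 0, -2, 0, 0, 0, 2], [0, 0, 0, 0, 0, 0, 2]],
  ],
)

```text
time_s: 27.2
eef_pos: [0.5288, -0.1872, 0.2192]
eef_rot: [0.0, 0.992, 0.128, 0.0]
wrist_force: [-0.5, -0.2, -1.2]
opening: 0.153
grasp_force: 60.3
```

Emit:
jog_arm(
  series=[
    [[0, 0, -3, 0, 0, 0, 2], [0, 0, -4, 0, 0, 0, 2], [0, 0, -4, 0, 0, 0, 2], [0, 0, -4, 0, 0, 0, 2], [0, 0, -4, 0, 0, 0, 2], [0, 0, -4, 0, 0, 0, 2], [0, 0, -4, 0, 0, 0, 2], [0, 0, -4, 0, 0, 0, 2], [0, 0, -4, 0, 0, 0, 2], [0, 0, 0, 0, 0, 0, 2]],
  ],
)

```text
time_s: 28.2
eef_pos: [0.5289, -0.1873, 0.2546]
eef_rot: [0.0, 0.992, 0.128, 0.0]
wrist_force: [-0.7, -0.5, -1.1]
opening: 0.154
grasp_force: 60.3
```

Emit:
jog_arm(
  series=[
    [[2, -9, 0, 0, 0, 0, 2], [4, -18, 0, 0, 0, 0, 2], [5, -24, 0, 0, 0, 0, 2], [5, -24, 0, 0, 0, 0, 2], [5, -24, 0, 0, 0, 0, 2], [5, -24, 0, 0, 0, 0, 2], [5, -24, 0, 0, 0, 0, 2], [5, -24, 0, 0, 0, 0, 2], [5, -24, 0, 0, 0, 0, 2], [5, -24, 0, 0, 0, 0, 2]],
  ],
)

```text
time_s: 29.2
eef_pos: [0.5165, 0.0389, 0.2536]
eef_rot: [-0.0, 0.992, 0.129, -0.0]
wrist_force: [0.1, -0.4, -0.9]
opening: 0.151
grasp_force: 60.2
```

Emit:
jog_arm(
  series=[
    [[5, -24, 0, 0, 0, 0, 2], [5, -24, 0, 0, 0, 0, 2], [5, -24, 0, 0, 0, 0, 2], [5, -24, 0, 0, 0, 0, 2], [5, -20, 0, 0, 0, 0, 2], [4, -15, 0, 0, 0, 0, 2], [2, -8, 0, 0, 0, 0, 2], [1, -4, 0, 0, 0, 0, 2], [0, 0, 0, 0, 0, 0, 2], [0, 0, 0, 0, 0, 0, 2]],
  ],
)

```text
time_s: 30.2
eef_pos: [0.5121, 0.1823, 0.2537]
eef_rot: [0.0, 0.992, 0.128, -0.0]
wrist_force: [-0.2, -0.5, -2.0]
opening: 0.148
grasp_force: 60.2
```

```bash
python3 - <<'E'
from h import *
o=ctrl.get_obs(); print(o['eef_pos'],o['eef_rot'],o['wrist_force'],o['opening'],o['grasp_force'])
c=ctrl.camera('side'); cv2.imwrite('pics/s2.png',c['frame'])
W=cloud(c); x,y,z=W[...,0],W[...,1],W[...,2]
m=(np.hypot(x-.512,y-.183)<.05)&(z>.15)&(z<.28); f=c['frame'].astype(int)
m&=(f.min(-1)>95)
P=W[m]; print(len(P),P.mean(0),np.percentile(P[:,2],[1,99]))
E
```

```text
[0.51214209 0.18230285 0.25369861] [ 1.37926439e-04  9.91810587e-01  1.27717374e-01 -1.16871900e-04] [-0.16983233 -0.48194764 -2.03970396] 0.14780207342225202 60.227540731430054
994 [0.5074076  0.19201276 0.2349621 ] [0.19446429 0.27911268]
```

View pics/s2.png

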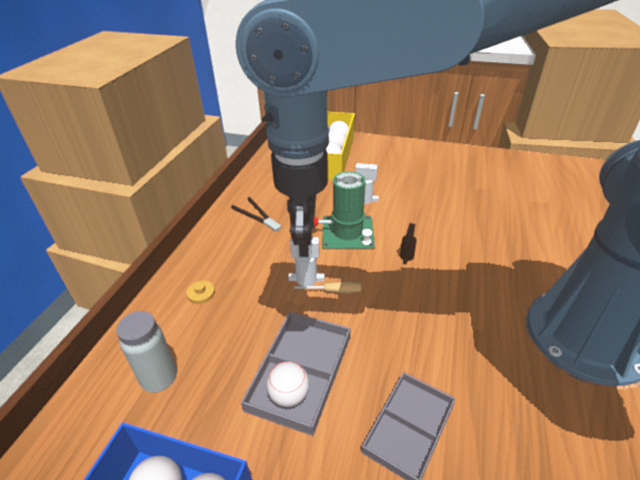

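The side view shows the cap hanging upright at (305,265) in the gripper, with its underside at 0.194 m, as expected. The spool, awl and baseball look unmoved.

Emit:
jog_arm(
  series=[
    [[0, 0, 10, 0, 0, 0, 2], [0, 0, 18, 0, 0, 0, 2], [0, 0, 24, 0, 0, 0, 2], [0, 0, 26, 0, 0, 0, 2], [0, 0, 26, 0, 0, 0, 2], [0, 0, 26, 0, 0, 0, 2], [0, 0, 22, 0, 0, 0, 2], [0, 0, 16, 0, 0, 0, 2], [0, 0, 10, 0, 0, 0, 2], [0, 0, 4, 0, 0, 0, 2]],
  ],
)

```text
time_s: 31.25
eef_pos: [0.5113, 0.1824, 0.0704]
eef_rot: [0.0, 0.992, 0.128, -0.001]
wrist_force: [-0.2, 0.2, -0.7]
opening: 0.149
grasp_force: 60.2
```

Emit:
jog_arm(
  series=[
    [[0, 0, 1, 0, 0, 0, 2], [0, 0, 1, 0, 0, 0, 2], [0, 0, 1, 0, 0, 0, 2], [0, 0, 1, 0, 0, 0, 2], [0, 0, 0.5, 0, 0, 0, 2], [0, 0, 0.5, 0, 0, 0, 2], [0, 0, 0.5, 0, 0, 0, 2], [0, 0, 0.5, 0, 0, 0, 2], [0, 0, 0, 0, 0, 0, 2], [0, 0, 0, 0, 0, 0, 2]],
  ],
)

```text
time_s: 32.25
eef_pos: [0.5121, 0.1829, 0.0658]
eef_rot: [0.0, 0.992, 0.128, -0.0]
wrist_force: [-1.0, -0.6, -1.0]
opening: 0.15
grasp_force: 60.2
```

Emit:
jog_arm(
  series=[
    [[0, 0, 0.3, 0, 0, 0, 2], [0, 0, 0.3, 0, 0, 0, 2], [0, 0, 0.3, 0, 0, 0, 2], [0, 0, 0.3, 0, 0, 0, 2], [0, 0, 0.2, 0, 0, 0, 2], [0, 0, 0.2, 0, 0, 0, 2], [0, 0, 0.2, 0, 0, 0, 2], [0, 0, 0, 0, 0, 0, 2], [0, 0, 0, 0, 0, 0, 2], [0, 0, 0, 0, 0, 0, 2]],
  ],
)

```text
time_s: 33.25
eef_pos: [0.5121, 0.1829, 0.064]
eef_rot: [-0.0, 0.992, 0.128, 0.0]
wrist_force: [-0.3, -0.2, -0.4]
opening: 0.154
grasp_force: 60.2
```

Emit:
jog_arm(
  series=[
    [[0, 0, 0.2, 0, 0, 0, 2], [0, 0, 0.2, 0, 0, 0, 2], [0, 0, 0.2, 0, 0, 0, 2], [0, 0, 0.2, 0, 0, 0, 2], [0, 0, 0, 0, 0, 0, 2], [0, 0, 0, 0, 0, 0, 2], [0, 0, 0, 0, 0, 0, 2], [0, 0, 0, 0, 0, 0, 2], [0, 0, 0, 0, 0, 0, 2], [0, 0, 0, 0, 0, 0, 2]],
  ],
)

```text
time_s: 34.25
eef_pos: [0.5122, 0.1829, 0.0636]
eef_rot: [0.0, 0.992, 0.128, 0.0]
wrist_force: [-2.4, -0.7, 5.2]
opening: 0.149
grasp_force: 61.1
```

Emit:
jog_arm(
  series=[
    [[0, 0, -0.3, 0, 0, 0, 2], [0, 0, 0, 0, 0, 0, 13], [0, 0, 0, 0, 0, 0, 14], [0, 0, 0, 0, 0, 0, 16], [0, 0, 0, 0, 0, 0, 19], [0, 0, 0, 0, 0, 0, 23], [0, 0, 0, 0, 0, 0, 28], [0, 0, 0, 0, 0, 0, 34], [0, 0, 0, 0, 0, 0, 40], [0, 0, 0, 0, 0, 0, 40]],
  ],
)

```text
time_s: 35.25
eef_pos: [0.5121, 0.1829, 0.0635]
eef_rot: [-0.0, 0.992, 0.128, -0.0]
wrist_force: [-0.3, 0.3, 0.8]
opening: 0.469
grasp_force: 0.0
```

Emit:
jog_arm(
  series=[
    [[0, 0, -4, 0, 0, 0, 40], [0, 0, -8, 0, 0, 0, 40], [0, 0, -14, 0, 0, 0, 40], [0, 0, -20, 0, 0, 0, 40], [0, 0, -20, 0, 0, 0, 40], [0, 0, -20, 0, 0, 0, 40], [0, 0, -20, 0, 0, 0, 40], [0, 0, -20, 0, 0, 0, 40], [0, 0, -10, 0, 0, 0, 40], [0, 0, 0, 0, 0, 0, 40]],
  ],
)

```text
time_s: 36.25
eef_pos: [0.5134, 0.1831, 0.202]
eef_rot: [0.0, 0.992, 0.128, 0.002]
wrist_force: [0.1, 0.1, 0.3]
opening: 0.469
grasp_force: 0.0
```

```bash
python3 - <<'E'
from h import *
o=ctrl.get_obs(); print(o['eef_pos'],o['wrist_force'],o['opening'],o['grasp_force'])
c=ctrl.camera('side'); cv2.imwrite('pics/s3.png',c['frame'])
for n in('side','wrist'):
  c=ctrl.camera(n)
  W=cloud(c); x,y,z=W[...,0],W[...,1],W[...,2]
  m=(np.hypot(x-.512,y-.183)<.05)&(z>.084)&(z<.097)
  P=W[m]; print(n,len(P),P.mean(0),cv2.minAreaRect((P[:,:2]*1000).astype(np.float32)))
E
```

```text
[0.5133591  0.18306597 0.20199267] [0.10663029 0.14065816 0.26436656] 0.4693760497442222 0.0
side 169 [0.51117778 0.18530719 0.08799366] ((511.61517333984375, 183.9994354248047), (42.58513259887695, 16.242237091064453), 13.634088516235352)
wrist 957 [0.51306314 0.18336843 0.08864872] ((512.3239135742188, 183.05274963378906), (43.839111328125, 13.842913627624512), 14.368545532226562)
```

View pics/s3.png

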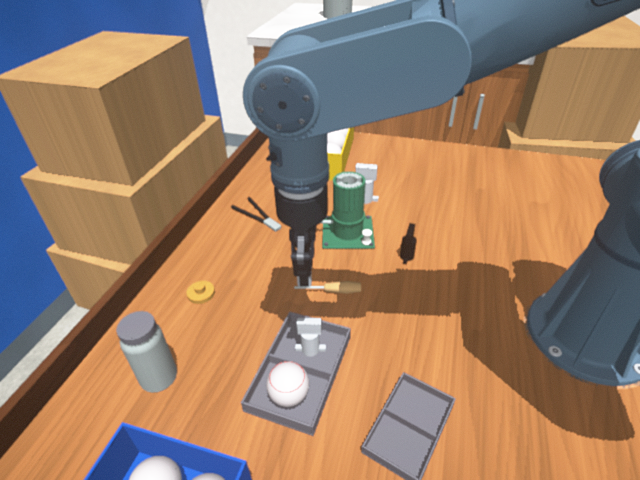

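The side view shows the cap standing upright at (310,337) in the empty compartment with the gripper clear above it. Its top is at 0.089 m, as expected for a cap resting on the floor.

```bash
python3 -c "
from bench import ctrl
print(ctrl.hand_in())"
```

```text
the job is handed in; nothing more can be done
None
```

The cap was pressed until it bottomed, twisted free, lifted off and stood upright in the tray's empty compartment; the job is handed in at about 36 s, but no verdict came back.

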